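# Lay the cork carton into the rack bay and lock its retaining bar

## Robot

A 7-joint arm with a two-finger parallel gripper is mounted at the origin on the work surface. World frame = base frame: x ahead of the robot, y to its left, z up, the work surface at z = 0. Lengths are in m, angles in rad, forces in N, time in s.
With the tool pointing down it reaches from about 0.425 to 1.025 m from the base axis. Payload 9.4 kg.
Tool frame: the origin (TCP) lies midway between the tips of the shut fingers; the grasp point (between the pads) lies bot.grip_point_offset behind it (bot.grip_point_offset is the distance from the TCP to the grasp point, in m); z points along the fingers, y is the line along which they close (so a half turn about z gives the same grasp; the last joint's range is limited). The gripper opens to 85 mm and grips with 20 to 120 N. Pads are 22 mm wide; open, the fingers measure 114 mm over their backs; the gripper's body (76 mm by 85 mm) begins 54 mm behind the grasp point. The pads swing forward as they close: fully open they stand 13 mm farther back than shut.
Start: joints at [1.033, 0.599, -0.003, 1.599, 0.002, 0.943, -0.08], TCP at [0.322, -0.649, 0.231] pointing down, gripper open.
Joint ranges: [-2.57, 2.57], [-0.35, 1.97], [-1.29, 1.29], [0.11, 2.56], [-1.05, 4.19], [0.11, 1.86], [-2.63, 2.63]. Speed limits (rad/s): [2.22, 2.22, 3.01, 3.01, 3.14, 3.14, 3.14].

## Interface

Orientations are given as a unit quaternion [w, x, y, z].
In Python, from cell import bot, snapshot, calibration, models gives the robot as it stands. The module is installed in compiled form; this text tells all that it offers. Calls block until the motion is done:
- bot.movep(position, orientation): joint-space move of the TCP to a pose.
- bot.move_linear(position, orientation=None, max_speed=0.15): straight line of the TCP; orientation=None keeps the orientation; max_speed is the mean speed in m/s.
- bot.move_joints(angles): joint-space move.
- bot.grip(opening, newtons=None): finger opening in m; newtons is the grip in N (None keeps the last); returns when the fingers have stopped.
- bot.hold(seconds).
- bot.ik(position, orientation): joint angles nearest the present ones, or None.
- bot.read_state(): the state.
- snapshot(name): name is "scene" or "top" or "wrist"; returns (picture, depth): 400x640x3 uint8, red, green, blue; 400x640 float32, m along the optical axis (not along the pixel's ray), 0 where there is no reading.
- calibration(name): a dict with "vertical_fov" (degrees; the focal length in pixels is half the picture's height over the tangent of half this angle, whatever the lens; pixels are square), "cx", "cy" (the principal point, pixels), "k1" (the pictures are not rectified: a ray, as slopes to the right and down, at radius r is drawn at 1 + k1 r^2 times it, then the intrinsics apply), "world_from_camera" (4x4, takes a point from camera to world coordinates). Camera axes: x right, y down, z forward; pixel columns grow to the right and rows downward; lengths in m; the calibration is good to about 2 mm. A picture is of the moment at which its call begins: read the wrist's pose just before it. calibration takes no time and is no camera call; for the wrist camera it gives the pose at the moment of the call.
A pose or a line that the arm cannot do raises bot.IKError and nothing moves.
- bot.finish_job(): hands the job in; it is judged then, once.
Trained networks look in the newest picture that a camera, given by its name, has taken for a name from the list of things; names that differ only in an ending like _2 or _b are one class to them, and where a whole thing is asked for, a point or a joint stands for the part that bears it (a point fixed in the world has none). Each returns a list of dicts, best first, with "p" (0 to 1); they miss things now and then, are a little off and sometimes report something else, mostly with a low value. They report only what shows in the picture. A call takes as long as a camera call. They do not tell look-alikes from the thing itself.
- models.spot_in(query, camera): "xyz" ([x, y, z] in m, in world coordinates, good to about 4 mm: the middle of the surface that is visible of it).
- models.place_of(query, camera): "xyz" ([x, y, z] in m, in world coordinates, good to about 4 mm: a listed point, or the origin of a listed thing).
The state is a dict: "t": time; "joint_pos": joint angles; "qd": joint speeds; "tau": joint torques, N m; "tcp_pos": TCP position; "tool_rot": TCP orientation; "contact_force": force on the tool from outside, world axes, zero at the start; "ft_torque": the same for the moment, N m; "width": finger opening in m; "grip_force": force on a finger pad.
Only numpy, scipy, OpenCV 4.12 (cv2) and the standard library are available. Lean on these libraries where they do the work, as an engineer would, in place of code of your own. Each camera call takes 0.05 s, during which the arm holds its last target. There are 200 camera calls.

## Task

Stow the standing carton of corks in the empty bay of the rack: tip it away from you over the low deck edge so that it lies on its side on the deck, then push it in under the wire shelf, square, until it is fully home against the back lip. Then hook the tabs of the loose retaining bar into the slots of that bay's two front posts and push it down until it is fully seated, level, as on the loaded bay next to it. Leave the spray bottle, the jug and the roll of tape where they stand.

Things in the scene. Friction and masses are not known exactly. Their poses are not given: they have to be found in the camera images.
- carton_center (a point): Centre of the loose cardboard carton of corks, 90 (its x) x 110 (y) x 200 mm tall (z), 0.4 to 0.85 kg, too wide to grip. It starts standing on the bench before the empty bay, nearly square, its +x face 3 to 15 mm short of the deck edge. Pushed high on its -x face it tips over that edge, falls by itself past about 35 degrees and lies on its +x face: z into the bay, x down.
- bay_mouth (a point): Middle of the empty bay's front edge, on top of the deck. Fixed rack; x points level into the bay (away from the robot), y left along the edge, z up. The deck, 20 mm thick, lies on the bench: its edge is a 20 mm step. The bay is 150 mm wide between its posts. A second bay 215 mm to the right (-y), loaded and closed by its own bar, is part of the rack.
- shelf_front (a point): Middle of the front edge of the wire shelf over the bay, at its underside: 70 mm behind the deck edge, 216 mm above the bench. The shelf is 10 mm thick and runs back from here 215 mm; nothing is above the bay in front of it. Tall posts (248 mm) carry it at both sides, 85 mm and more behind the deck edge. Axes as bay_mouth.
- bay_home (a point): Where the carton's centre is when it lies fully home: 170 mm behind the deck edge, mid-bay, 65 mm above the bench (45 above the deck). Its far end then touches the back lip (25 mm high, 270 mm behind the deck edge) and its near end is 70 mm behind the deck edge, below the shelf's front edge. Axes as bay_mouth.
- bar_center (a point): Centre of the loose grey steel bar, 10 (its x) x 196 (y) x 36 mm (z), 0.25 kg, standing upright on the bench left or right of the carton, tabs towards the rack. At y = +-90 mm an 8 mm wide tab stands 11 mm out of its +x face: a neck from 2 below to 8 mm above centre height, and at its end a 5 mm thick lip hanging to 18 mm below. 6 mm is left between bar and lip.
- slot_left (a point): Middle of the lower edge of the slot in the left front post (+y), on its front face, 68 mm above the bench. The posts, 30 mm wide and 135 mm tall, have their fronts flush with the deck edge. Slots are 14 mm wide, 34 mm high, through a 4 mm plate, hollow behind. Tabs (26 mm high in all) enter level with the bar's centre 20 to 24 mm above its seat. Axes as bay_mouth.
- slot_right (a point): The same for the right front post of the empty bay (-y), 180 mm from the left one.
- bar_seat (a point): Where the bar's centre is when fully hooked: tabs pushed in until the bar meets the post faces, then down until the necks rest on the slots' lower edges. Midway between the posts, 70 mm above the bench, 5 to 7 mm in front of the post faces. The bar's axes are then parallel to these (as bay_mouth).
- spray: Loose spray bottle of translucent plastic with a white trigger head, 86 mm across, 229 mm high, standing at the other side of the carton from the bar; origin under its centre. Leave alone.
- jug: Loose white plastic jug with a handle, 104 mm across, 135 mm high; origin under its centre. Leave alone.
- tape: Loose roll of white tape lying flat, 90 mm across, 25 mm high; origin under its centre. Leave alone.
Things that resemble listed ones, but are neither listed nor needed, are in the scene too. Of the things shaped like the part that bears carton_center, the cardboard one is meant.

How it is judged:
By the outcome, as a careful person would: the job done as asked, in the order asked, and still so for the second after the job is handed in, with the robot touching nothing.
It also fails if it takes over 61 s, if anything falls off the work surface, if the arm or the gripper's body presses on something with over 40 N, if the wrist force passes 120 N, or if a joint passes its speed limit or range.

## Working session

There is one attempt and no reset: what is moved stays moved. The work goes in short steps, each a Python script; the robot and the scene stay as the last script left them, time stands still between calls to the robot, and variables do not carry over. Pictures are saved under pics/ and viewed, at most 10 in all, crops included, and the job is handed in when it is done.

```bash
mkdir -p pics; cat > h.py <<'E'
import numpy as np, cv2
from cell import bot, snapshot, calibration, models
from scipy.spatial.transform import Rotation as R
def q(Rm):
    x=R.from_matrix(Rm).as_quat(); return [x[3],x[0],x[1],x[2]]
def cloud(name):
    c=calibration(name); im,d=snapshot(name); H,W=d.shape
    f=H/2/np.tan(np.radians(c["vertical_fov"]/2))
    u,v=np.meshgrid(np.arange(W),np.arange(H))
    K=np.array([[f,0,c["cx"]],[0,f,c["cy"]],[0,0,1.]])
    # distortion: drawn = ray*(1+k1 r^2)
    p=cv2.undistortPoints(np.stack([u,v],-1).reshape(-1,1,2).astype(np.float64),K,np.array([c["k1"],0,0,0.])).reshape(H,W,2)
    P=np.concatenate([p,np.ones((H,W,1))],-1)*d[...,None]
    T=np.array(c["world_from_camera"])
    Pw=P@T[:3,:3].T+T[:3,3]; Pw[d==0]=np.nan
    return im,Pw
def save(n,im): cv2.imwrite("pics/"+n,im[...,::-1])
E
python3 - <<'E'
from h import *
np.set_printoptions(precision=4,suppress=True)
for cam in("scene","top"):
    im,P=cloud(cam); save(cam+"0.png",im); np.savez(cam+"0",im=im,P=P)
    for n in("carton_center","bay_mouth","shelf_front","bay_home","bar_center","slot_left","slot_right","bar_seat","spray","jug","tape"):
        print(cam,n,[(np.round(r["xyz"],3).tolist(),round(r["p"],2)) for r in models.place_of(n,cam)][:3])
print(bot.grip_point_offset,bot.read_state()["t"])
im=np.vstack([np.load("scene0.npz")["im"],np.load("top0.npz")["im"]])
E
```

```text
scene carton_center [([0.486, 0.017, 0.099], 0.87), ([0.187, -0.302, 0.1], 0.82), ([0.221, 0.265, 0.102], 0.8)]
scene bay_mouth [([0.54, 0.03, 0.018], 0.96)]
scene shelf_front [([0.608, 0.038, 0.218], 0.77)]
scene bay_home []
scene bar_center [([0.361, 0.298, 0.018], 0.94)]
scene slot_left [([0.532, 0.115, 0.071], 0.91)]
scene slot_right [([0.557, -0.062, 0.067], 0.79), ([0.371, -0.3, -0.003], 0.35), ([0.537, 0.029, 0.014], 0.18)]
scene bar_seat [([0.535, 0.026, 0.064], 0.56)]
scene spray [([0.371, -0.303, -0.004], 0.71)]
scene jug [([0.644, 0.349, -0.002], 0.69)]
scene tape [([0.538, 0.027, 0.066], 0.73), ([0.504, 0.318, -0.003], 0.56), ([0.642, 0.346, -0.002], 0.19)]
top carton_center [([0.49, 0.018, 0.103], 0.63), ([0.189, -0.307, 0.101], 0.61), ([0.534, 0.024, 0.068], 0.22)]
top bay_mouth [([0.64, 0.349, 0.001], 0.61), ([0.542, 0.026, 0.018], 0.57)]
top shelf_front [([0.608, 0.033, 0.22], 0.6)]
top bay_home [([0.705, 0.047, 0.066], 0.9)]
top bar_center [([0.368, 0.3, 0.018], 0.76)]
top slot_left [([0.528, 0.116, 0.071], 0.95), ([0.708, 0.049, 0.065], 0.39)]
top slot_right [([0.551, -0.064, 0.065], 0.72)]
top bar_seat [([0.536, 0.029, 0.069], 0.71)]
top spray [([0.37, -0.3, 0.004], 0.77)]
top jug [([0.641, 0.348, 0.001], 0.79), ([0.708, 0.049, 0.065], 0.2)]
top tape [([0.501, 0.313, 0.002], 0.7)]
0.0187 1.2
```

View pics/scene0.png

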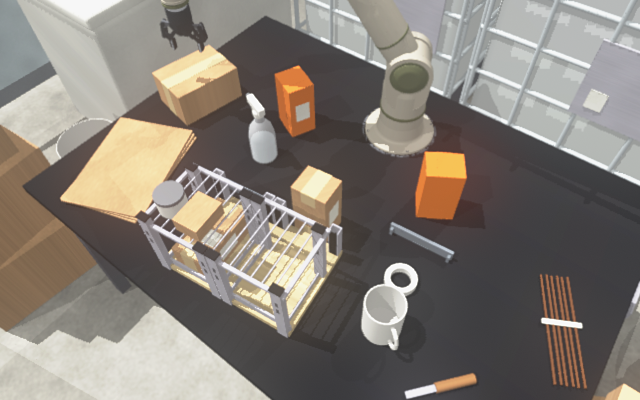

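View pics/top0.png

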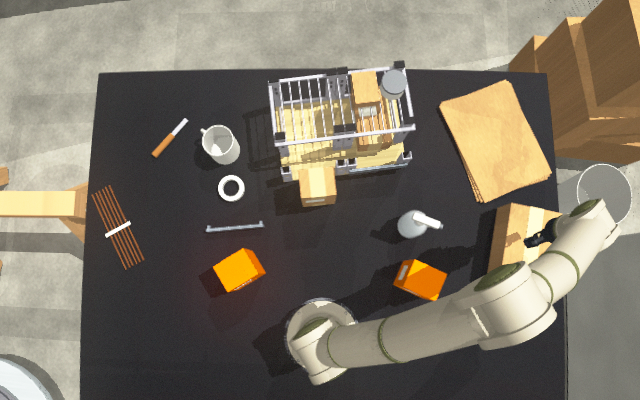

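The scene view shows the cardboard carton at (317,198) before the empty bay, and the bar at (421,240) with the tape and mug-shaped jug near it. In the top view the carton is at (317,186) and the bar at (235,227).
Things that could be taken for the carton: orange boxes at scene (295,100) and (441,185), the big taped box at (195,82), and the box in the loaded bay at (200,215). I choose (317,198), because it is cardboard and stands at the deck edge of the empty bay.

```bash
python3 - <<'E'
from h import *
np.set_printoptions(precision=4,suppress=True)
S=np.load("scene0.npz");T=np.load("top0.npz")
for nm,D in(("scene",S),("top",T)):
    P=D["P"].reshape(-1,3);P=P[~np.isnan(P[:,0])]
    def near(c,r,z0,z1): return P[(np.hypot(P[:,0]-c[0],P[:,1]-c[1])<r)&(P[:,2]>z0)&(P[:,2]<z1)]
    c=near((.487,.018),.085,.185,.215); r=cv2.minAreaRect(c[:,:2].astype(np.float32)); print(nm,"carton",len(c),r,np.median(c[:,2]))
    b=near((.365,.299),.12,.012,.06); 
    m=b[:,:2].mean(0); w,V=np.linalg.eigh(np.cov((b[:,:2]-m).T)); d=V[:,1]; s=(b[:,:2]-m)@d; n=(b[:,:2]-m)@V[:,0]
    print(nm,"bar",len(b),"mid",m+d*(s.min()+s.max())/2,"len",np.ptp(s),"dir",d,"n",np.percentile(n,[1,50,99]),"z",b[:,2].max(), cv2.minAreaRect(b[:,:2].astype(np.float32)))
    t=b[b[:,2]>.032]; 
    if len(t)>5: print("top strip",cv2.minAreaRect(t[:,:2].astype(np.float32)))
    for tgt in((.530,.1155),(.554,-.063)):
        k=near(tgt,.035,.125,.145); print(nm,"posttop",len(k),cv2.minAreaRect(k[:,:2].astype(np.float32)) if len(k)>3 else "")
    k=P[(P[:,2]>.208)&(P[:,2]<.262)&(P[:,0]>.5)&(np.abs(P[:,1])<.25)]; print("shelf",len(k),k.min(0),k.max(0))
a=cv2.resize(S["im"][150:300,240:480],None,fx=3.2,fy=3.2,interpolation=cv2.INTER_CUBIC)
save("crop0.png",a)
E
```

```text
scene carton 1219 ((0.4870028793811798, 0.01998799666762352), (0.0947294682264328, 0.11273191124200821), 5.582107067108154) 0.19966576181309703
scene bar 940 mid [0.367 0.301] len 0.23227528009024742 dir [-0.9586 -0.2849] n [-0.0948  0.0028  0.0909] z 0.05982225149274467 ((0.36291202902793884, 0.3017442226409912), (0.23497380316257477, 0.17406675219535828), 35.53462600708008)
top strip ((0.308215856552124, 0.297126442193985), (0.12197700887918472, 0.19566991925239563), 5.132534503936768)
scene posttop 70 ((0.5374165177345276, 0.12237955629825592), (0.0274229496717453, 0.029878031462430954), 4.154810905456543)
scene posttop 75 ((0.5562483668327332, -0.06879960745573044), (0.018071800470352173, 0.056049320846796036), 3.3463573455810547)
shelf 4808 [ 0.5929 -0.2499  0.2081] [0.866  0.1748 0.262 ]
top carton 1062 ((0.48910027742385864, 0.02006692811846733), (0.09192116558551788, 0.10973465442657471), 6.088942050933838) 0.2001200026546769
top bar 343 mid [0.3761 0.2828] len 0.22586976626213132 dir [0.6803 0.7329] n [-0.0778 -0.0127  0.0932] z 0.05849670735375967 ((0.38829705119132996, 0.27885109186172485), (0.1944158673286438, 0.1723986268043518), 64.30604553222656)
top strip ((0.3812379837036133, 0.28134918212890625), (0.19013580679893494, 0.1530727744102478), 64.33390045166016)
top posttop 37 ((0.5416790246963501, 0.121696837246418), (0.026789700612425804, 0.02989055961370468), 10.289423942565918)
top posttop 61 ((0.5652530789375305, -0.06864336878061295), (0.02546686679124832, 0.05455652251839638), 7.368601322174072)
shelf 2801 [ 0.5965 -0.2499  0.2081] [0.8706 0.1728 0.2619]
```

View pics/crop0.png

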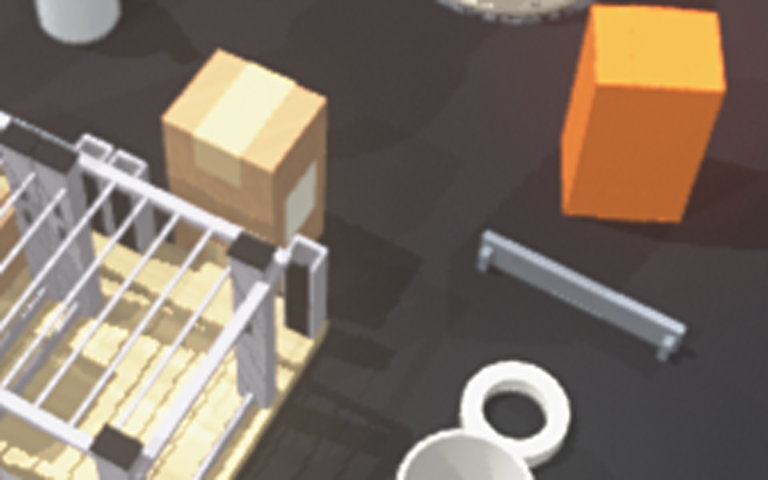

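The crop confirms it: a cardboard carton with tape over its top and a label, crop (245,130), at the deck edge. The bar lies with its tabs facing the rack, crop (580,290). Next I check the geometry and IK feasibility.

```bash
cat >> h.py <<'E'
YAW=np.radians(7.5); M0=np.array([.5405,.028,0])
def rk(x,y,z,yaw=None,m=None):
    a=YAW if yaw is None else yaw; m=M0 if m is None else m
    return m+[x*np.cos(a)-y*np.sin(a),x*np.sin(a)+y*np.cos(a),z]
def ori(yaw,tilt=0.,flip=False,turn=0.):
    """tool z down, tilted forward by tilt; tool y along yaw'd y; turn: extra turn about tool z"""
    c,s=np.cos(tilt),np.sin(tilt)
    z=np.array([s,0,-c]); y=np.array([0,1.,0]) if not flip else np.array([0,-1.,0]); x=np.cross(y,z)
    return q(R.from_euler('z',yaw).as_matrix()@np.c_[x,y,z]@R.from_euler('z',turn).as_matrix())
E
python3 - <<'E'
from h import *
np.set_printoptions(precision=2,suppress=True)
for nm in("scene","top"):
    P=np.load(nm+"0.npz")["P"].reshape(-1,3);P=P[~np.isnan(P[:,0])]
    for lab,z0,z1,ys in(("shelf",.208,.232,(-.05,.1)),):
        k=P[(P[:,2]>z0)&(P[:,2]<z1)&(P[:,0]>.55)&(P[:,0]<.66)]
        E=np.array([k[(abs(k[:,1]-y)<.004)][:,:2][np.argmin(k[(abs(k[:,1]-y)<.004)][:,0])] for y in np.arange(*ys,.006) if (abs(k[:,1]-y)<.004).sum()>2])
        l=cv2.fitLine(E.astype(np.float32),cv2.DIST_HUBER,0,.002,.01).ravel(); print(nm,lab,len(E),np.degrees(np.arctan2(-l[0]*np.sign(l[1]),abs(l[1]))),l)
s=bot.read_state(); print(s["tcp_pos"],s["tool_rot"],s["width"])
T=np.array(s["tool_rot"]);Rt=R.from_quat([*T[1:],T[0]]).as_matrix()
W=np.array(calibration("wrist")["world_from_camera"]); print("cam in tool",Rt.T@(W[:3,3]-s["tcp_pos"]),Rt.T@W[:3,:3])
for nm,x,z in(("pre",-.14,.175),("t1",-.1,.175),("t2",.03,.175),("hi",-.13,.4),("p0",-.07,.06),("p1",-.03,.06),("p2",.07,.06)):
  for t in(0,20,30,45,60,75):
    for fl in(0,1):
      j=bot.ik(rk(x,0,z),ori(YAW,np.radians(t),fl)); print(nm,t,fl,None if j is None else np.array(j))
E
```

```text
scene shelf 26 7.2703853 [ 0.13 -0.99  0.61  0.01]
top shelf 26 7.1051426 [ 0.12 -0.99  0.61  0.04]
[ 0.32 -0.65  0.23] [-0.    0.97  0.23 -0.  ] 0.08558610753344816
cam in tool [ 0.07  0.   -0.14] [[ 0.   -0.96 -0.28]
 [ 1.    0.    0.  ]
 [-0.   -0.28  0.96]]
pre 0 0 [ 0.45  0.41 -0.81  2.33  0.54  0.59  0.92]
pre 0 1 [-0.14  0.32 -0.03  2.36  0.02  0.46 -1.63]
pre 20 0 None
pre 20 1 None
pre 30 0 None
pre 30 1 None
pre 45 0 None
pre 45 1 None
pre 60 0 None
pre 60 1 None
pre 75 0 None
pre 75 1 None
t1 0 0 [ 0.42  0.45 -0.78  2.25  0.54  0.63  0.94]
t1 0 1 [-0.15  0.36 -0.01  2.28  0.01  0.5  -1.61]
t1 20 0 [ 0.16  0.32 -0.43  2.51  1.63  0.16 -0.13]
t1 20 1 None
t1 30 0 None
t1 30 1 None
t1 45 0 None
t1 45 1 None
t1 60 0 None
t1 60 1 None
t1 75 0 None
t1 75 1 None
t2 0 0 [ 0.36  0.59 -0.75  1.98  0.56  0.79  0.98]
t2 0 1 [-0.17  0.49  0.02  2.01 -0.01  0.64 -1.58]
t2 20 0 [ 0.21  0.45 -0.5   2.24  1.04  0.28  0.51]
t2 20 1 [-0.25  0.41  0.11  2.27 -0.34  0.12 -1.26]
t2 30 0 [ 0.59  0.62 -1.09  2.35  1.79  0.62 -0.2 ]
t2 30 1 [ 0.11  0.43 -0.36  2.38  2.34  0.25  2.35]
t2 45 0 None

[... 916 characters left out ...]
6  2.22 -0.12  0.3  -1.47]
p1 20 0 [ 0.54  0.87 -1.1   2.43  1.84  0.8  -0.27]
p1 20 1 [ 0.09  0.64 -0.37  2.46  2.45  0.36  2.24]
p1 30 0 None
p1 30 1 None
p1 45 0 None
p1 45 1 None
p1 60 0 None
p1 60 1 None
p1 75 0 None
p1 75 1 None
p2 0 0 [ 0.27  0.77 -0.65  1.96  0.76  0.67  0.83]
p2 0 1 [-0.2   0.69  0.07  1.99 -0.1   0.46 -1.49]
p2 20 0 [ 0.54  0.93 -1.1   2.21  1.68  0.81  0.01]
p2 20 1 [-0.03  0.66 -0.18  2.24  2.27  0.16  2.43]
p2 30 0 [ 0.54  0.96 -1.1   2.33  2.04  0.89 -0.32]
p2 30 1 [ 0.22  0.74 -0.55  2.35  2.43  0.54  2.33]
p2 45 0 [ 0.52  1.1  -1.11  2.5   2.46  1.23 -0.59]
p2 45 1 [ 0.43  1.   -0.92  2.5   2.55  1.14  2.38]
p2 60 0 None
p2 60 1 None
p2 75 0 None
p2 75 1 None
```

```bash
sed -i 's/^YAW=np.radians(7.5)/YAW=np.radians(7.3)/' h.py; python3 - <<'E'
from h import *
np.set_printoptions(precision=3,suppress=True)
s=bot.read_state(); p=np.array(s["tcp_pos"]); bot.move_linear(p+[0,0,.17],max_speed=.4)
o=ori(YAW); bot.movep(rk(-.135,0,.40),o); bot.grip(.06)
bot.move_linear(rk(-.135,0,.175),max_speed=.3)
f0=np.array(bot.read_state()["contact_force"]); print("t",bot.read_state()["t"],f0)
for x in np.arange(-.11,.036,.012):
    bot.move_linear(rk(x,0,.175),max_speed=.08)
    s=bot.read_state(); print(round(x,3),np.array(s["contact_force"])-f0,round(s["t"],2))
bot.hold(.3)
bot.move_linear(rk(-.09,0,.2),max_speed=.3)
im,P=cloud("scene"); save("s1.png",im); np.savez("s1",im=im,P=P)
im2,P=cloud("top"); np.savez("t1",im=im2,P=P)
save("m1.png",np.hstack([im[130:330,120:440],im2[40:240,240:440]]).repeat(1,0))
print(bot.read_state()["t"])
E
```

```text
t 5.4167 [ 0.134 -0.253  0.847]
-0.11 [-0.518  0.448 -0.96 ] 5.88
-0.098 [-1.217 -0.449 -1.823] 6.18
-0.086 [-1.76  -0.491  0.143] 6.48
-0.074 [-0.518 -0.543 -1.39 ] 6.78
-0.062 [-0.014 -0.581 -1.518] 7.08
-0.05 [-0.463 -0.345 -1.142] 7.38
-0.038 [-0.492  0.419 -0.592] 7.68
-0.026 [-0.649  0.067 -1.314] 7.98
-0.014 [-0.764  0.477 -1.261] 8.28
-0.002 [ 0.102 -0.112 -0.514] 8.58
0.01 [ 0.143  0.106 -1.221] 8.88
0.022 [-0.846  0.464 -0.755] 9.18
0.034 [ 0.022  0.151 -1.258] 9.48
10.4583
```

View pics/m1.png

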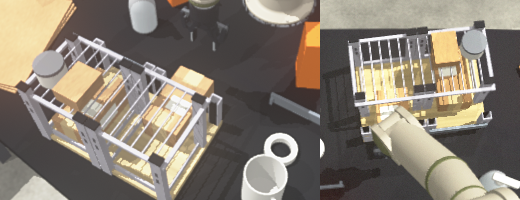

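The carton has tipped and lies in the bay mouth at montage (190,85). Now I measure its pose and push it in with the tool tilted.

```bash
python3 - <<'E'
from h import *
np.set_printoptions(precision=3,suppress=True)
P=np.load("s1.npz")["P"].reshape(-1,3);P=P[~np.isnan(P[:,0])]
L=(P-M0)@R.from_euler('z',YAW).as_matrix()
k=L[(L[:,2]>.095)&(L[:,2]<.122)&(abs(L[:,1])<.073)&(L[:,0]>-.06)&(L[:,0]<.25)]
print(len(k),k.min(0),k.max(0),np.median(k[:,2]),cv2.minAreaRect(k[:,:2].astype(np.float32)))
for y in np.arange(-.06,.061,.015):
    b=k[abs(k[:,1]-y)<.006]; print(round(y,3),len(b),b[:,0].min() if len(b) else "",b[:,0].max() if len(b) else "")
for x,z,t in((-.09,.2,0),(-.075,.06,10),(-.075,.06,20),(-.05,.06,20),(-.06,.1,20),(.07,.06,20),(.07,.06,25)):
    j=bot.ik(rk(x,0,z),ori(YAW,np.radians(t))); print(x,z,t,None if j is None else np.array(j))
E
```

```text
2147 [-0.059 -0.073  0.095] [0.146 0.054 0.122] 0.1098736441462611 ((0.04347126558423042, -0.009387969970703125), (0.20499476790428162, 0.1272115558385849), 0.14940352737903595)
-0.06 52 -0.05289599122032448 0.14608615852294957
-0.045 249 -0.05699394277819583 0.14372519987839444
-0.03 180 -0.058981254181486205 0.14437410275617937
-0.015 252 -0.05615234634284719 0.14465582576588343
0.0 189 -0.05841920205639246 0.14407720485032763
0.015 255 -0.05762152022200088 0.14548022662130555
0.03 233 -0.05407742909229791 0.14411667964576605
0.045 203 -0.05810681776054985 0.14495542425569727
0.06 1 0.10244353693508279 0.10244353693508279
-0.09 0.2 0 [ 0.394  0.403 -0.733  2.207  0.433  0.675  1.054]
-0.075 0.06 10 [ 0.549  0.832 -1.099  2.403  1.523  0.749 -0.026]
-0.075 0.06 20 None
-0.05 0.06 20 [ 0.536  0.857 -1.095  2.478  1.871  0.81  -0.333]
-0.06 0.1 20 [ 0.493  0.676 -0.974  2.479  1.823  0.609 -0.315]
0.07 0.06 20 [ 0.181  0.695 -0.492  2.231  1.84   0.329 -0.252]
0.07 0.06 25 [ 0.538  0.934 -1.098  2.273  1.866  0.83  -0.167]
```

```bash
python3 - <<'E'
from h import *
np.set_printoptions(precision=3,suppress=True)
for x,z in((-.095,.2),(-.095,.065)): print(bot.ik(rk(x,0,z),ori(YAW)) is not None)
bot.move_linear(rk(-.095,0,.2),ori(YAW),max_speed=.2)
bot.move_linear(rk(-.095,0,.065),max_speed=.25)
f0=np.array(bot.read_state()["contact_force"])
for x in np.arange(-.08,.001,.016):
    bot.move_linear(rk(x,0,.065),max_speed=.1)
    s=bot.read_state(); print(round(x,3),np.array(s["contact_force"])-f0,round(s["t"],2))
bot.move_linear(rk(-.03,0,.075),max_speed=.2)
im,P=cloud("scene"); save("s2.png",im); np.savez("s2",im=im,P=P)
P=P.reshape(-1,3);P=P[~np.isnan(P[:,0])]
L=(P-M0)@R.from_euler('z',YAW).as_matrix()
k=L[(L[:,2]>.095)&(L[:,2]<.122)&(abs(L[:,1])<.073)&(L[:,0]>-.02)&(L[:,0]<.28)]
for y in np.arange(-.045,.061,.015):
    b=k[abs(k[:,1]-y)<.006]; print(round(y,3),len(b),b[:,0].min() if len(b) else "",b[:,0].max() if len(b) else "")
print(bot.read_state()["joint_pos"])
for x,z,t in((-.03,.08,20),(-.03,.14,20),(-.01,.075,25),(-.01,.075,30)):
    j=bot.ik(rk(x,0,z),ori(YAW,np.radians(t))); print(x,z,t,None if j is None else np.array(j))
E
```

```text
True
True
-0.08 [0.205 0.221 0.116] 11.7
-0.064 [-0.281  0.963 -0.052] 12.01
-0.048 [-0.042  0.3    0.721] 12.32
-0.032 [0.156 0.496 0.212] 12.62
-0.016 [-0.136 -0.439 -0.118] 12.93
0.0 [ 0.271  0.026 -0.102] 13.24
-0.045 276 0.0170769580810913 0.21272301785267286
-0.03 170 -0.01973995758356611 0.2127291525582269
-0.015 283 0.016881879796946938 0.212710191519467
0.0 181 0.01800759157102052 0.212916355557505
0.015 301 0.018383285295676136 0.21322239622031908
0.03 253 0.027904369339742767 0.2122633079544223
0.045 230 0.047359283024959516 0.21121380913208057
0.06 13 0.08232297900308216 0.20953640594840403
[ 0.199  0.64  -0.516  2.189  0.697  0.477  0.832]
-0.03 0.08 20 [ 0.549  0.809 -1.094  2.422  1.778  0.753 -0.227]
-0.03 0.14 20 [ 0.093  0.447 -0.35   2.407  1.802  0.178 -0.275]
-0.01 0.075 25 [ 0.541  0.851 -1.095  2.445  1.951  0.822 -0.362]
-0.01 0.075 30 [ 0.529  0.882 -1.097  2.508  2.117  0.92  -0.514]
```

```bash
python3 - <<'E'
from h import *
np.set_printoptions(precision=3,suppress=True)
o=ori(YAW,np.radians(22))
bot.move_linear(rk(-.06,0,.12),max_speed=.3)
for x in(-.045,-.035,-.025):
    j=bot.ik(rk(x,0,.10),o)
    if j is not None: break
print(x,j)
bot.move_joints(j)
bot.move_linear(rk(x+.01,0,.066),o,max_speed=.15)
f0=np.array(bot.read_state()["contact_force"])
def seen():
    im,P=cloud("scene"); P=P.reshape(-1,3);P=P[~np.isnan(P[:,0])]
    L=(P-M0)@R.from_euler('z',YAW).as_matrix()
    k=L[(L[:,2]>.095)&(L[:,2]<.122)&(abs(L[:,1])<.073)&(L[:,0]>.1)&(L[:,0]<.3)]
    return [round(k[abs(k[:,1]-y)<.008][:,0].max(),4) for y in(-.04,-.015,.015,.04)],im
X=[.0,.015,.03,.04,.048]+list(np.arange(.051,.075,.002))
for x in X:
    bot.move_linear(rk(x,0,.066),o,max_speed=.1)
    s=bot.read_state(); f=np.array(s["contact_force"])-f0; fx=f@[np.cos(YAW),np.sin(YAW),0]
    e=seen()[0] if x>.035 else None
    print(round(x,3),f,round(fx,1),round(s["t"],2),e)
    if fx<-9: break
E
```

```text
-0.045 [ 0.554  0.745 -1.092  2.469  1.825  0.721 -0.3  ]
0.0 [0.319 1.091 0.295] 0.5 15.93 None
0.015 [ 0.343  1.397 -0.588] 0.5 16.23 None
0.03 [-0.107 -0.159 -0.551] -0.1 16.53 None
0.04 [-0.395  0.21  -0.3  ] -0.4 16.78 [np.float64(0.2467), np.float64(0.2474), np.float64(0.2466), np.float64(0.246)]
0.048 [ 0.518  0.278 -0.341] 0.5 17.08 [np.float64(0.2543), np.float64(0.2545), np.float64(0.2552), np.float64(0.2546)]
0.051 [-1.008  0.091 -0.953] -1.0 17.38 [np.float64(0.258), np.float64(0.257), np.float64(0.2568), np.float64(0.2565)]
0.053 [-2.211  0.16  -0.917] -2.2 17.68 [np.float64(0.2588), np.float64(0.2597), np.float64(0.2593), np.float64(0.2588)]
0.055 [ 0.038  0.442 -1.596] 0.1 17.98 [np.float64(0.2612), np.float64(0.2625), np.float64(0.2616), np.float64(0.2612)]
0.057 [-1.277  0.405 -0.965] -1.2 18.28 [np.float64(0.2639), np.float64(0.2638), np.float64(0.2643), np.float64(0.2636)]
0.059 [-1.288  0.65  -1.177] -1.2 18.58 [np.float64(0.2649), np.float64(0.2653), np.float64(0.2659), np.float64(0.2659)]
0.061 [-0.971  0.651 -0.348] -0.9 18.88 [np.float64(0.2674), np.float64(0.2674), np.float64(0.2677), np.float64(0.267)]
0.063 [-6.045 -0.94   2.496] -6.1 19.18 [np.float64(0.2678), np.float64(0.2681), np.float64(0.2677), np.float64(0.2685)]
0.065 [-13.143  -2.554   7.063] -13.4 19.48 [np.float64(0.268), np.float64(0.2689), np.float64(0.2687), np.float64(0.268)]
```

The carton is home: its far edge is flush along its width and force builds up against the lip. Next I retreat, check it, and hover over the bar.

```bash
python3 - <<'E'
from h import *
np.set_printoptions(precision=2,suppress=True)
o=ori(YAW,np.radians(22))
bot.move_linear(rk(-.04,0,.075),max_speed=.25)
bot.movep(rk(-.10,0,.30),ori(YAW))
B=np.array([.366,.300,0]); by=np.radians(5)
best=None
for tr in(np.pi/2,-np.pi/2):
    js=[bot.ik(B+[0,0,z],ori(by,turn=tr)) for z in(.22,.005)]+[bot.ik(rk(x,0,z),ori(YAW,turn=tr)) for x,z in((-.07,.1),(-.006,.06))]
    for j in js: print(tr,None if j is None else np.array(j))
    if all(j is not None for j in js):
        m=max(abs(j[6]) for j in js)
        if best is None or m<best[0]: best=(m,tr)
tr=best[1]; print("turn",tr)
bot.movep(B+[0,0,.22],ori(by,turn=tr)); bot.grip(.045)
im,P=cloud("wrist"); save("w1.png",im); np.savez("w1",im=im,P=P)
print(models.place_of("bar_center","wrist")[:2],bot.read_state()["t"])
im,P=cloud("scene"); np.savez("s3",im=im,P=P)
P=P.reshape(-1,3);P=P[~np.isnan(P[:,0])];L=(P-M0)@R.from_euler('z',YAW).as_matrix()
k=L[(L[:,2]>.095)&(L[:,2]<.122)&(abs(L[:,1])<.073)&(L[:,0]>.04)&(L[:,0]<.3)]
print([(round(k[abs(k[:,1]-y)<.008][:,0].min(),4),round(k[abs(k[:,1]-y)<.008][:,0].max(),4)) for y in(-.04,-.015,.015,.04)],k[:,1].min(),k[:,1].max())
E
```

```text
1.5707963267948966 [-0.33  0.37 -0.63  2.15  0.33  0.72 -1.09]
1.5707963267948966 [-0.71  0.72 -0.14  2.32  0.68  0.14 -1.4 ]
1.5707963267948966 [ 0.11  0.54 -0.38  2.27  0.51  0.41 -0.56]
1.5707963267948966 [ 0.08  0.66 -0.35  2.15  0.53  0.42 -0.57]
-1.5707963267948966 [ 0.04  0.58 -1.23  2.13  0.7   0.93  1.64]
-1.5707963267948966 [-0.26  0.86 -0.82  2.29  1.29  0.61  1.12]
-1.5707963267948966 [ 0.57  0.78 -1.12  2.24  1.04  0.82  2.  ]
-1.5707963267948966 [ 0.52  0.89 -1.07  2.12  1.1   0.86  2.02]
turn 1.5707963267948966
[{'xyz': [0.3675, 0.2979, 0.0193], 'p': 0.84}] 23.7917
[(np.float64(0.0666), np.float64(0.2683)), (np.float64(0.0657), np.float64(0.2682)), (np.float64(0.0677), np.float64(0.2684)), (np.float64(0.0671), np.float64(0.2694))] -0.07296303970883308 0.055439748162614454
```

View pics/w1.png

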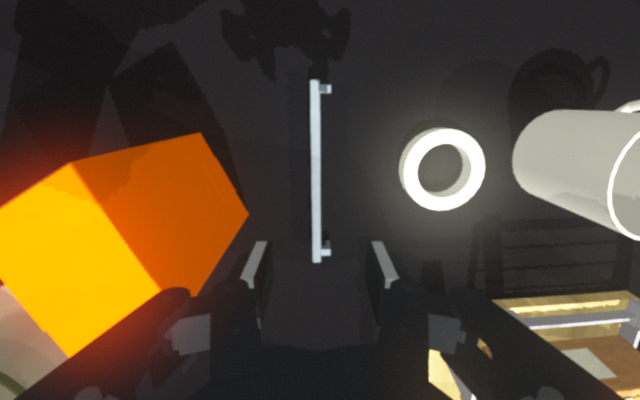

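The wrist view shows the bar upright from pixel (316,80) to (317,262), tabs on the right toward the rack. An orange box corner is at (247,213) to its left.

```bash
python3 - <<'E'
from h import *
np.set_printoptions(precision=4,suppress=True)
D=np.load("w1.npz");P=D["P"];im=D["im"]
reg=np.zeros(P.shape[:2],bool);reg[60:275,295:335]=1
b=P[reg&(P[...,2]>.026)&(P[...,2]<.05)]
print(len(b),"z",np.median(b[:,2]))
l=cv2.fitLine(b[:,:2].astype(np.float32),cv2.DIST_HUBER,0,.001,.01).ravel(); d=l[:2]*np.sign(l[1]); s=(b[:,:2]-l[2:])@d; n=(b[:,:2]-l[2:])@np.array([d[1],-d[0]])
print("yaw",np.degrees(np.arctan2(-d[0],d[1])),"ends",s.min(),s.max(),"mid",l[2:]+d*(s.min()+s.max())/2,"n",np.percentile(n,[2,10,50,90,98]))
# strip only bar: central
c=b[(s>-.07+0)&(s<.07)]; print(cv2.minAreaRect(c[:,:2].astype(np.float32)))
# orange box near bar
o=P[(P[...,2]>.05)&(P[...,2]<.3)]; o=o[(o[:,0]<.36)&(o[:,1]>.15)]
L=(o[:,:2]-[.366,.3])@np.array([[d[1],d[0]],[-d[0],d[1]]]); 
k=L[:,0].argsort()[::-1][:5]; print("box nearest",o[k],L[k])
for n in("slot_left","slot_right","bar_seat","bay_mouth"): print(n,[(np.round(r["xyz"],4).tolist(),round(r["p"],2)) for c in("scene","top") for r in models.place_of(n,c)[:1]])
E
```

```text
1751 z 0.03515655222316738
yaw 5.4528103 ends -0.10437297060929153 0.08937285516101404 mid [0.3618 0.2972] n [-0.0049 -0.0041 -0.0001  0.0039  0.0047]
((0.3610086739063263, 0.30447569489479065), (0.009999208152294159, 0.1396169811487198), 5.455416679382324)
box nearest [[0.3599 0.31   0.2989]
 [0.36   0.3087 0.2979]
 [0.3599 0.3087 0.2969]
 [0.3599 0.3085 0.297 ]
 [0.3599 0.3083 0.2961]] [[-0.0051  0.0105]
 [-0.0052  0.0092]
 [-0.0052  0.0093]
 [-0.0052  0.009 ]
 [-0.0053  0.0089]]
slot_left [([0.5314, 0.1177, 0.0704], 0.66), ([0.5254, 0.1149, 0.0717], 0.8)]
slot_right [([0.5528, -0.0652, 0.069], 0.79)]
bar_seat [([0.5369, 0.0265, 0.0683], 0.88)]
bay_mouth [([0.5386, 0.0302, 0.0144], 0.98)]
```

```bash
cat >> h.py <<'E'
TR=np.pi/2
E
python3 - <<'E'
from h import *
np.set_printoptions(precision=4,suppress=True)
D=np.load("w1.npz");P=D["P"];im=D["im"].astype(int)
m=(im[...,0]>150)&(im[...,2]<60)&(P[...,2]>.03)&(P[...,2]<.23); o=P[m]
a=np.radians(5.45);B=np.array([.3618,.2972,0]); L=(o-B)@R.from_euler('z',a).as_matrix()
for y0,y1 in((-.15,-.05),(-.05,.0),(0,.05),(.05,.15)):
    k=L[(L[:,1]>y0)&(L[:,1]<y1)]; print(y0,len(k),k[:,0].max() if len(k) else "")
box=max([k for k in L[abs(L[:,1])<.05][:,0]],default=-1)
print("box x",box)
if box<-.055:
    o=ori(a,turn=TR)
    bot.move_linear(B+[0,0,.10],o,max_speed=.25)
    bot.move_linear(B+[0,0,.003],max_speed=.15)
    print(np.array(bot.read_state()["contact_force"]),np.array(bot.read_state()["tcp_pos"]))
    bot.grip(0.0,60); s=bot.read_state(); print(s["width"],s["grip_force"],np.array(s["contact_force"]))
    bot.move_linear(B+[0,0,.30],max_speed=.35)
    s=bot.read_state(); print(s["width"],s["t"])
    bot.movep(rk(-.10,0,.26),ori(YAW,turn=TR))
    im,P=cloud("wrist"); save("w2.png",im); np.savez("w2",im=im,P=P)
    for n in("slot_left","slot_right","bar_center","bar_seat"): print(n,[(np.round(r["xyz"],4).tolist(),round(r["p"],2)) for r in models.place_of(n,"wrist")[:1]])
    print(bot.read_state()["t"],bot.read_state()["tcp_pos"])
E
```

```text
-0.15 2083 -0.08059491033687399
-0.05 17174 -0.08046841378682609
0 14568 -0.10478320792375306
0.05 0 
box x -0.08046841378682609
[-0.3983 -0.578  -0.422 ] [0.3622 0.2976 0.0038]
0.00931671757471118 58.879462480545044 [0.2371 0.2307 7.4996]
0.009088203361720433 27.2083
slot_left [([0.5281, 0.1137, 0.0707], 0.79)]
slot_right [([0.5502, -0.0638, 0.0649], 0.63)]
bar_center [([0.4452, 0.0172, 0.2742], 0.73)]
bar_seat [([0.533, 0.0313, 0.0723], 0.59)]
28.5917 [0.4414 0.0164 0.2601]
```

View pics/w2.png

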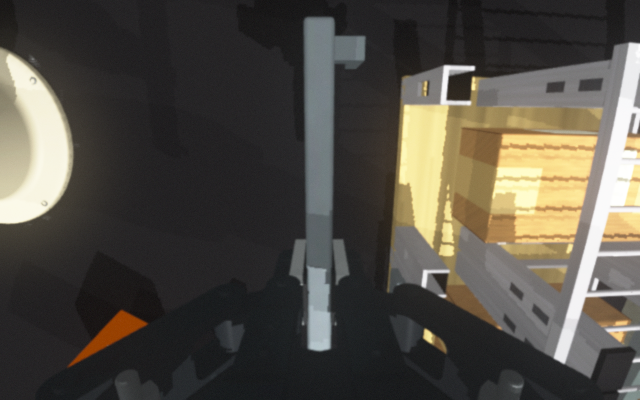

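The wrist view shows the bar in hand with its left tab at (350,50), the left post top at (440,85), and the right post at (432,280). The carton is home under the shelf.

```bash
cat > meas.py <<'E'
from h import *
def local(P): return (P-M0)@R.from_euler('z',YAW).as_matrix()
def fit(E):
    l=cv2.fitLine(E.astype(np.float32),cv2.DIST_HUBER,0,.001,.001).ravel(); d=l[:2]*np.sign(l[1]); return d,l[2:]
def rack(P):
    L=local(P).reshape(-1,3); L=L[~np.isnan(L[:,0])]
    k=L[(abs(L[:,2]-.02)<.006)&(L[:,0]>-.03)&(L[:,0]<.03)]
    E=[]
    for y in np.arange(-.07,.07,.004):
        b=k[abs(k[:,1]-y)<.002]
        if len(b)>3: E.append([np.percentile(b[:,0],2),y])
    E=np.array(E)
    if len(E)>5:
        d,p=fit(E); print("deck edge x at y=0: %.4f  dyaw %.2f n%d"%(p[0]-p[1]*d[0]/d[1],np.degrees(np.arctan2(-d[0],d[1])),len(E)))
    for s,nm in((1,"L"),(-1,"R")):
        k=L[(abs(L[:,2]-.132)<.008)&(abs(L[:,1]-s*.09)<.028)&(L[:,0]>-.02)&(L[:,0]<.045)]
        if len(k)>20: print("post top",nm,len(k),"x",np.percentile(k[:,0],[1,99]),"y",np.percentile(k[:,1],[1,99]),"z",np.median(k[:,2]))
        k=L[(L[:,2]>.03)&(L[:,2]<.125)&(abs(L[:,1]-s*.09)<.02)&(L[:,0]>-.015)&(L[:,0]<.012)]
        if len(k)>20: print("post front",nm,len(k),"x",np.percentile(k[:,0],[2,25,50,75]),"y",np.percentile(k[:,1],[1,99]))
def bar(P,zc):
    "zc: expected world z of bar centre"
    t=np.array(bot.read_state()["tcp_pos"]); L=local(P).reshape(-1,3); T=local(t)
    k=L[(abs(L[:,0]-T[0])<.012)&(abs(L[:,1]-T[1])<.115)&(abs(L[:,2]-zc-.018)<.006)]
    d,p=fit(k[:,:2]); s=k[:,1]-T[1]
    print("bar n%d dyaw %.2f x-tcp at tcp %.4f y-ends-tcp %.4f %.4f"%(len(k),np.degrees(np.arctan2(-d[0],d[1])),p[0]+(T[1]-p[1])*d[0]/d[1]-T[0],s.min(),s.max()),"z slope deg %.2f ztop-tcp %.4f"%(np.degrees(np.arctan(np.polyfit(s,k[:,2],1)[0])),np.median(k[:,2])-t[2]))
    print("tcp local",T)
E
python3 - <<'E'
from meas import *
np.set_printoptions(precision=4,suppress=True)
P=np.load("w2.npz")["P"]; rack(P); bar(P,.26-.003+.018)
E
```

```text
deck edge x at y=0: -0.0018  dyaw -0.24 n35
post top L 765 x [-0.0025  0.0231] y [0.0741 0.104 ] z 0.13325806196647405
post front L 908 x [-0.0025 -0.0021 -0.0018 -0.0016] y [0.0736 0.1037]
post top R 511 x [-0.0026  0.0233] y [-0.1047 -0.0756] z 0.1310519044438439
post front R 1093 x [-0.0025 -0.0018 -0.0009  0.0056] y [-0.1053 -0.0751]
bar n10072 dyaw 0.14 x-tcp at tcp -0.0008 y-ends-tcp -0.0294 0.0984 z slope deg -0.66 ztop-tcp 0.0310
tcp local [-0.0998  0.001   0.2601]
```

```bash
sed -i 's/^def local(P).*/YAW=np.radians(7.2); M0=rk(-.002,-.0006,0,np.radians(7.3))\ndef RK(x,y,z): return rk(x,y,z,YAW,M0)\ndef local(P): return (P-M0)@R.from_euler("z",YAW).as_matrix()/' meas.py
python3 - <<'E'
from meas import *
np.set_printoptions(precision=4,suppress=True)
o=ori(np.radians(7.06),turn=TR)
bot.move_linear(RK(-.06,-.0004,.15),o,max_speed=.25)
bot.move_linear(RK(-.045,-.0004,.076),o,max_speed=.2)
bot.hold(.2)
im,P=cloud("wrist"); save("w3.png",im); rack(P); bar(P,.09)
s=bot.read_state(); print(s["t"],np.array(s["contact_force"]),np.array(s["ft_torque"]))
E
```

```text
deck edge x at y=0: 0.0001  dyaw 0.03 n32
post top L 5953 x [-0.0006  0.0252] y [0.0748 0.0977] z 0.13204238455404882
post front L 6160 x [-0.0005 -0.0002  0.      0.0003] y [0.0747 0.1043]
bar n9875 dyaw -0.08 x-tcp at tcp -0.0008 y-ends-tcp -0.0294 0.0984 z slope deg -0.40 ztop-tcp 0.0314
tcp local [-0.0446 -0.0006  0.0772]
29.9833 [ 0.1243 -0.1421 -3.4585] [-0.0693  0.0239 -0.0041]
```

View pics/w3.png

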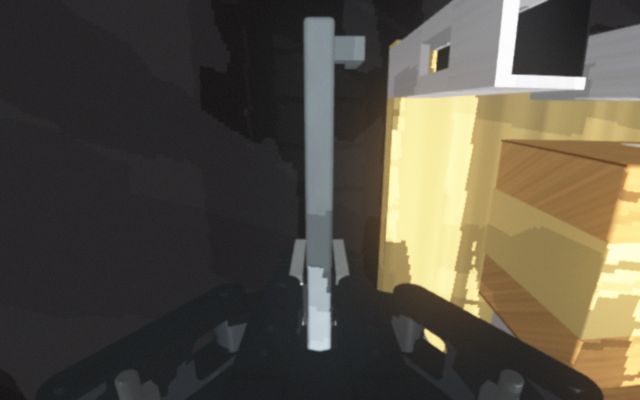

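The left tab at (350,50) lines up with the slot at (440,57), so I insert in small steps and watch the force.

```bash
python3 - <<'E'
from meas import *
np.set_printoptions(precision=3,suppress=True)
f0=np.array(bot.read_state()["contact_force"]); A=R.from_euler('z',YAW).as_matrix()
def step(x,z,v=.06,p=True):
    bot.move_linear(RK(x,-.0004,z),max_speed=v); s=bot.read_state(); f=(np.array(s["contact_force"])-f0)@A
    print("x%.4f z%.4f"%(x,z),"f",f,"tq",np.array(s["ft_torque"])@A,"tcp",local(np.array(s["tcp_pos"])),round(s["t"],2)); return f
step(-.028,.0745); ok=True
for x in(-.022,-.018,-.014,-.010,-.0075,-.006,-.005,-.004,-.003,-.002,-.001):
    f=step(x,.0745)
    if f[0]<-5: break
E
```

```text
x-0.0280 z0.0745 f [-0.442 -0.904  1.501] tq [ 0.006  0.046 -0.043] tcp [-0.028 -0.     0.074] 30.42
x-0.0220 z0.0745 f [-0.287  0.223  1.416] tq [ 0.006  0.021 -0.018] tcp [-0.022 -0.     0.074] 30.67
x-0.0180 z0.0745 f [-1.044  0.146  1.12 ] tq [0.006 0.005 0.006] tcp [-0.018 -0.     0.075] 30.92
x-0.0140 z0.0745 f [-0.078 -0.251  0.97 ] tq [ 0.05   0.002 -0.019] tcp [-0.014 -0.     0.075] 31.17
x-0.0100 z0.0745 f [-0.232  0.433  1.133] tq [-0.052  0.013 -0.004] tcp [-0.01  -0.     0.074] 31.42
x-0.0075 z0.0745 f [-0.027  0.388  1.453] tq [-0.01   0.01   0.013] tcp [-0.007 -0.     0.075] 31.67
x-0.0060 z0.0745 f [-0.423 -0.166  1.39 ] tq [0.014 0.    0.052] tcp [-0.006 -0.     0.075] 31.92
x-0.0050 z0.0745 f [ 0.484 -0.094  1.277] tq [-0.02  -0.058 -0.022] tcp [-0.005 -0.     0.074] 32.17
x-0.0040 z0.0745 f [-1.132 -0.47   1.545] tq [-0.043  0.13   0.068] tcp [-0.004 -0.     0.074] 32.42
x-0.0030 z0.0745 f [-5.711  0.505  3.798] tq [0.124 1.053 0.102] tcp [-0.004 -0.     0.074] 32.67
```

Both tabs are in, since contact came only at the flush depth. Now I push it down.

```bash
python3 - <<'E'
from meas import *
np.set_printoptions(precision=3,suppress=True)
A=R.from_euler('z',YAW).as_matrix(); f0=np.array([0,0,-2.3])
def step(x,z,v=.05):
    bot.move_linear(RK(x,-.0004,z),max_speed=v); s=bot.read_state(); f=(np.array(s["contact_force"])-f0)@A
    print("x%.4f z%.4f"%(x,z),"f",f,"tq",np.array(s["ft_torque"])@A,"tcp",local(np.array(s["tcp_pos"])),round(s["t"],2)); return f
step(-.0046,.0745)
for z in list(np.arange(.071,.059,-.003))+list(np.arange(.058,.050,-.001)):
    f=step(-.0046,z)
    if f[2]>10 or abs(f[0])>12: break
bot.hold(.1)
im,P=cloud("wrist"); save("w4.png",im); bar(P,.07)
E
```

```text
x-0.0046 z0.0745 f [-1.032  0.797  0.343] tq [-0.009  0.17   0.064] tcp [-0.004 -0.     0.075] 32.92
x-0.0046 z0.0710 f [-0.201 -0.308 -1.219] tq [0.004 0.022 0.01 ] tcp [-0.004 -0.     0.071] 33.17
x-0.0046 z0.0680 f [-0.542 -0.035  0.302] tq [-0.025 -0.03   0.011] tcp [-0.005 -0.     0.068] 33.42
x-0.0046 z0.0650 f [ 0.152  1.013 -1.496] tq [-0.034 -0.037 -0.005] tcp [-0.005 -0.     0.065] 33.67
x-0.0046 z0.0620 f [ 0.229  0.978 -0.513] tq [-0.029  0.049  0.045] tcp [-0.005 -0.     0.062] 33.92
x-0.0046 z0.0580 f [-0.469 -0.126  0.463] tq [-0.027 -0.045  0.041] tcp [-0.005 -0.     0.058] 34.17
x-0.0046 z0.0570 f [ 0.39   0.162 -0.436] tq [-0.012 -0.01   0.048] tcp [-0.005 -0.     0.057] 34.42
x-0.0046 z0.0560 f [-0.14   0.228  1.115] tq [ 0.007 -0.07  -0.009] tcp [-0.005 -0.     0.056] 34.67
x-0.0046 z0.0550 f [-1.825 -0.278 12.03 ] tq [ 0.052  0.462 -0.001] tcp [-0.004 -0.     0.056] 34.92
bar n10195 dyaw -0.22 x-tcp at tcp -0.0009 y-ends-tcp -0.0295 0.1028 z slope deg -0.58 ztop-tcp 0.0312
tcp local [-0.004 -0.     0.056]
```

View pics/w4.png

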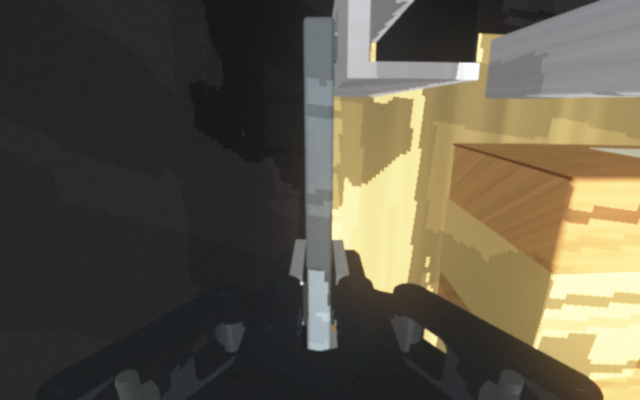

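The bar is flush on the left post at (345,60), and contact came at the predicted seat height. I release and check that it is level.

```bash
python3 - <<'E'
from meas import *
np.set_printoptions(precision=4,suppress=True)
bot.grip(.04); bot.move_linear(RK(-.0046,-.0004,.12),max_speed=.15)
bot.move_linear(RK(-.07,0,.26),max_speed=.3)
def chk(P,nm):
    L=local(P).reshape(-1,3); L=L[~np.isnan(L[:,0])]
    k=L[(abs(L[:,0]+.006)<.008)&(abs(L[:,1])<.1)&(abs(L[:,2]-.088)<.007)]
    if len(k)<20: print(nm,len(k)); return
    d,p=fit(k[:,:2]); print(nm,len(k),"yaw",np.degrees(np.arctan2(-d[0],d[1])),"x0",p[0]-p[1]*d[0]/d[1],"y",k[:,1].min(),k[:,1].max(),"z",[round(np.percentile(k[abs(k[:,1]-y)<.012][:,2],80),4) if (abs(k[:,1]-y)<.012).any() else None for y in(-.085,-.045,0,.045,.085)])
im,P=cloud("wrist"); save("w5.png",im); chk(P,"wrist"); rack(P)
ims=[]
for c in("top","scene"):
    im2,P=cloud(c); chk(P,c); print(c,[np.round(r["xyz"],4).tolist() for r in models.place_of("bar_center",c)[:2]]); save(c+"5.png",im2)
print("seat",RK(-.006,0,.07),bot.read_state()["t"])
E
```

```text
wrist 1624 yaw -0.10820818 x0 -0.009021434 y -0.08136259239183426 0.09996166401296255 z [np.float64(0.0897), np.float64(0.0864), np.float64(0.0867), np.float64(0.0864), np.float64(0.0867)]
deck edge x at y=0: 0.0096  dyaw -0.09 n35
post top L 729 x [-0.0005  0.0249] y [0.0747 0.1047] z 0.13345298139148787
post front L 910 x [-0.0141 -0.0086 -0.0004  0.0001] y [0.0708 0.1042]
post top R 236 x [0.0051 0.0248] y [-0.0979 -0.0748] z 0.13162787502912193
post front R 386 x [-0.0069  0.002   0.0061  0.0089] y [-0.086 -0.071]
top 40 yaw -4.8024263 x0 -0.01450015 y 0.05974492347570318 0.09988878121635518 z [None, None, None, None, np.float64(0.0889)]
top []
scene 49 yaw -0.27212587 x0 -0.01178767 y -0.07850769897482211 0.08746842873055384 z [np.float64(0.0879), np.float64(0.0895), np.float64(0.09), np.float64(0.0897), np.float64(0.0873)]
scene [[0.5317, 0.026, 0.0649]]
seat [0.5326 0.0264 0.07  ] 36.9667
```

View pics/w5.png

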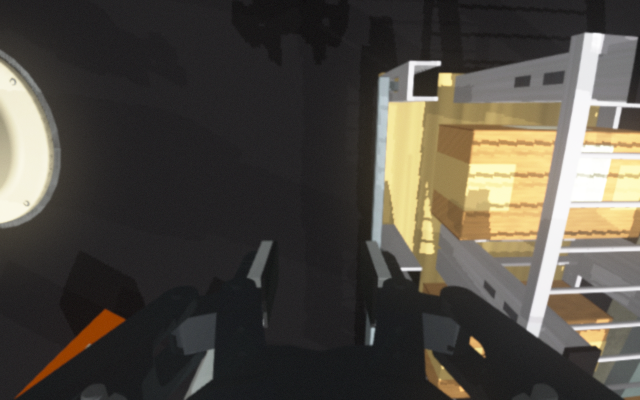

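The wrist view shows the bar across both front posts, from about (383,80) down to the right post, level to 0.3 mm. The carton is still home behind it and the gripper is clear.

```bash
python3 -c "
from h import *
print(bot.finish_job())"
```

```text
the job is handed in; nothing more can be done
None
```

I handed the job in at about 37 s of the 61 s: the carton lies square and home against the back lip, and the retaining bar is hooked in both posts, pushed down and level to about 0.3 mm; I never touched the bottle, jug or tape.

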